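# Turn a sample cup's marked side to the barcode scanner

## Robot

A 6-joint arm with a two-finger parallel gripper is mounted at the origin on a cart in front of the work surface, level with it; the furniture and walls round the work are solid. World frame = base frame: x ahead of the robot, y to its left, z up, the work surface at z = 0. Lengths are in mm, angles in rad, forces in N, time in s.
With the tool pointing down it reaches from about 400 to 925 mm from the base axis. Payload 12.5 kg.
Tool frame: the origin (TCP) lies midway between the tips of the shut fingers; the grasp point (between the pads) lies 19 mm behind it; z points along the fingers, y is the line along which they close (so a half turn about z gives the same grasp; the last joint's range is limited). The gripper opens to 95 mm and grips with 3 to 60 N. Pads are 20 mm wide; open, the fingers measure 119 mm over their backs; the gripper's body (75 mm by 180 mm) begins 59 mm behind the grasp point.
Start: joints at [-1.365, 0.491, 1.559, -0, 1.092, -0.106], TCP at [191.756, -594.878, 182.261] pointing down, gripper open.
Joint ranges: [-3.1, 3.1], [-0.84, 2.19], [0.05, 2.79], [-1.13, 4.28], [0.06, 2.93], [-2.69, 2.69]. Speed limits (rad/s): [2.22, 2.22, 2.79, 3.14, 3.14, 3.14].

## Interface

Orientations are given as [roll, pitch, yaw] about the fixed x, y, z axes, in that order (R = Rz(yaw) Ry(pitch) Rx(roll)).
In Python, from cell import state, viewer, env, models gives the robot as it stands. The module is installed in compiled form; this text tells all that it offers.
- The arm moves only by the tool arm_command, never from a script. Its argument "rows" is a list of rows, each a list of 2 entries, a list of its own where there are three numbers: the shift along the tool's x, y, z normalised to -1 to 1, where 1 is 0.25 m, then the turn about the tool's z normalised to -1 to 1, where 1 is pi rad. A call has exactly 5 rows; each row shifts and turns the commanded pose from where the row before left it, along the tool's axes as they then stand; what a row does not reach is not made up. A row lasts 1/10 s, in which the tool goes at most 50 mm and 8.59 degrees, less where a joint would pass 70% of its speed; a pose out of reach is approached as far as the arm can. A call with a number of a shift or a turn outside -1 to 1 is refused whole. A call with a gripper value outside its range is refused whole. "claw" is the opening, from 0 (shut) to 1 (fully open), set as the call begins (left out, the last holds). The fingers move at their own pace and stop on an object; the grip force is fixed at half the most. Time passes only in rows, so rows that do not move let the fingers close, or fill a call up. It gives the time, the measured TCP pose, the force, the opening and the grip force at its end, in the units of the state.
- state(): the state, without advancing time (a new reading comes with each control period).
- viewer.read_camera(name): name is "scene" or "top" or "wrist"; returns (picture, depth): 480x640x3 uint8, red, green, blue; 480x640 float32, mm along the optical axis (not along the pixel's ray), 0 where there is no reading.
- viewer.get_calibration(name): a dict with "camera_matrix" (3x3 intrinsics, pixels), "world_to_cam" (4x4, takes a point from world to camera coordinates). Camera axes: x right, y up, looking along -z (the intrinsics and any distortion apply to the point x, -y, -z); pixel columns grow to the right and rows downward; lengths in mm; the calibration is good to about 2 mm. A picture is of the moment at which its call begins: read the wrist's pose just before it. get_calibration takes no time and is no camera call; for the wrist camera it gives the pose at the moment of the call.
- env.job_done(): hands the job in; it is judged then, once.
Trained networks look in the newest picture that a camera, given by its name, has taken for a name from the list of things; names that differ only in an ending like _2 or _b are one class to them, and where a whole thing is asked for, a point or a joint stands for the part that bears it (a point fixed in the world has none). Each returns a list of dicts, best first, with "confidence" (0 to 1); they miss things now and then, are a little off and sometimes report something else, mostly with a low value. They report only what shows in the picture. A call takes as long as a camera call.
- models.search_frame(camera, label): "position" ([x, y, z] in mm, in world coordinates, good to about 4 mm: the middle of the surface that is visible of it).
- models.mark_of(camera, label): "position" ([x, y, z] in mm, in world coordinates, good to about 4 mm: a listed point, or the origin of a listed thing).
The state is a dict: "t": time; "joints": joint angles; "qvel": joint speeds; "tau": joint torques, N m; "eef_pos": TCP position; "tcp_rot": TCP orientation; "ft_force": force on the tool from outside, world axes, zero at the start; "moment": the same for the moment, N m; "opening": opening from 0.0 (shut) to 1.0 (fully open); "grip_force": force on a finger pad.
Only numpy, scipy, OpenCV 4.12 (cv2) and the standard library are available. Lean on these libraries where they do the work, as an engineer would, in place of code of your own. Each camera call takes 0.05 s, during which the arm holds its last target. There are 200 camera calls.

## Task

Pick up the red-lidded sample cup with the blue tape stripe on its lid and stand it upright on the round pad of the barcode scanner, turned so that the striped side (where its barcode is) faces the scanner's red window squarely. Leave the cups with the yellow and white stripes where they stand, and let go of the cup.

Things in the scene. Friction and masses are not known exactly. Their poses are not given: they have to be found in the camera images.
- cup_blue: the sample cup to be scanned: upright round cup with a red screw lid, 46 mm in diameter (grip it anywhere on its height, at any yaw), 66 mm high, about 60 g. Origin at the centre of its underside, z up. Its own +x axis points out of its marked side: a blue tape stripe, 11 mm wide, runs from the middle of the lid's top outward to the rim along +x and down the lid's side, and the printed barcode lies below it.
- blue_mark (a point): point on the blue-striped cup's marked side: on its outer face, 23.5 mm from its axis along its +x and 40 mm above its underside
- cup_yellow: a like cup (46 mm in diameter, 66 mm high) with a yellow tape stripe on its red lid; a bystander, to be left alone. Origin at the centre of its underside.
- cup_white: a like cup (46 mm in diameter, 66 mm high) with a white tape stripe on its red lid; a bystander, to be left alone. Origin at the centre of its underside.
- scanner: barcode scanner, fixed to the worktop: a black block 70 mm deep (x), 95 mm wide (y) and 74 mm high with a red window in its front face (its -x side), on a grey base plate 4 mm thick and 100 mm wide that runs 180 mm out from the block's centre towards its -x. Origin on the worktop under the block's centre, z up. A cup on the pad faces the window when the cup's +x points the same way as the scanner's +x.
- pad (a point): centre of the round pad (dark disc with a white rim, 70 mm in diameter, flush with the top of the base plate) on which the cup is to stand, 4 mm above the worktop, 125 mm from the scanner's origin along its -x and 90 mm before the block's front face; nothing stands on it
- window (a point): centre of the scanner's red window, 40 mm above the worktop, in the block's front face

How it is judged:
By the outcome, as a careful person would: the job done as asked, in the order asked, and still so for the second after the job is handed in, with the robot touching nothing.
It also fails if it takes over 38 s, if anything falls off the work surface, if the arm or the gripper's body presses on something with over 40 N, if the wrist force passes 120 N, or if a joint passes its speed limit or range.

## Working session

There is one attempt and no reset: what is moved stays moved. The work goes in short steps, Python scripts to look and compute and a tool call to move; the robot and the scene stay as the last step left them, time stands still between calls to the robot, and variables do not carry over. Pictures are saved under pics/ and viewed, at most 10 in all, crops included, and the job is handed in when it is done.

Besides the shell and the picture viewer there is one more tool, called after "Emit:" in YAML: its name, and indented under it one key for each argument. arm_command: Moves the arm, as the interface text tells. Scaled input: -1 to 1 covers 0.25 m each way for a shift and pi rad each way for a turn. Its arguments: {"type":"object","properties":{"rows":{"type":"array","items":{"type":"array"}},"claw":{"type":"number"}},"required":["rows"]}

```bash
mkdir -p pics; python3 - <<'E'
from cell import state,viewer,env,models
import cv2
s=state();print(s)
for c in("top","scene"):
    p,d=viewer.read_camera(c);cv2.imwrite(f"pics/{c}0.png",p[:,:,::-1])
    for l in("cup_blue","blue_mark","cup_yellow","cup_white","scanner","pad","window"):
        print(c,l,[( [round(float(v)) for v in r["position"]],round(r["confidence"],2)) for r in models.mark_of(c,l)[:3]])
E
```

```text
{'t': 0.0, 'joints': array([-1.36458716e+00,  4.91586504e-01,  1.55949553e+00, -5.16616380e-06,
        1.09168848e+00, -1.05576057e-01]), 'qvel': array([-2.72589967e-03,  7.75984473e-04,  5.86343068e-06, -7.95389035e-04,
        1.77621538e-04, -6.69433659e-04]), 'tau': array([ 1.06163625e-03, -6.12646222e+01, -2.58178926e+01,  6.92666858e-02,
        4.81962925e-02, -1.05503564e-04]), 'eef_pos': array([ 191.69638399, -594.55929074,  181.6291658 ]), 'tcp_rot': array([-3.14042087e+00, -1.19566370e-04,  3.11787533e-01]), 'ft_force': array([-0.27284358, -1.21699026,  0.13902893]), 'moment': array([ 0.01121574,  0.006024  , -0.00744109]), 'grip_force': 0.0, 'opening': 0.9992606079933293}
top cup_blue [([468, -171, -2], 0.55)]
top blue_mark [([459, -194, 39], 0.74), ([472, -170, -2], 0.29), ([536, -319, 0], 0.23)]
top cup_yellow [([444, -54, 1], 0.98)]
top cup_white [([532, -317, 0], 0.89), ([612, 163, 38], 0.42)]
top scanner [([644, 148, 0], 0.95), ([525, 189, 3], 0.69), ([532, -322, 2], 0.3)]
top pad [([526, 189, 1], 0.73)]
top window [([608, 165, 42], 0.92)]
scene cup_blue [([468, -167, -2], 0.75), ([533, -318, -1], 0.42)]
scene blue_mark [([458, -191, 41], 0.96)]
scene cup_yellow [([444, -57, 1], 0.57)]
scene cup_white [([533, -317, 0], 0.61)]
scene scanner [([645, 148, 2], 0.65), ([461, -192, 39], 0.63)]
scene pad [([522, 188, 3], 0.84)]
scene window [([608, 162, 38], 0.76)]
```

View pics/top0.png

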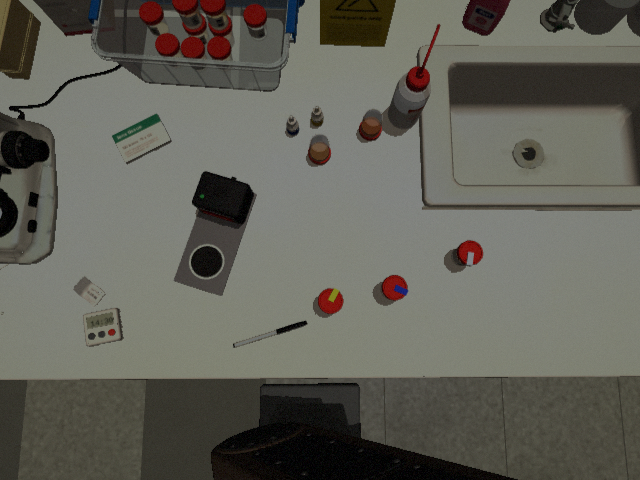

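View pics/scene0.png

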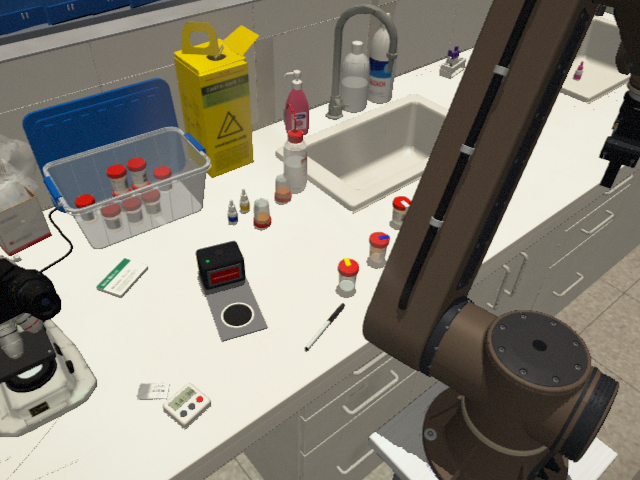

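The top view shows the blue-striped cup at about (395,288) with its stripe pointing right and slightly down. Yellow is at (330,300), white at (470,253) and the pad at (206,262). This agrees with the networks, so I'm moving to above the blue cup.

Emit:
arm_command:
  rows:
    - [[0.105,-0.0855,0],0]
    - [[0.105,-0.0855,0],0]
    - [[0.105,-0.0855,0],0]
    - [[0.105,-0.0855,0],0]
    - [[0.105,-0.0855,0],0]
  claw: 1

```text
t: 1.3
eef_pos: [284.4, -451.7, 182.3]
tcp_rot: [3.141, -0.0, 0.312]
ft_force: [0.6, -0.5, 0.6]
opening: 0.999
grip_force: 0.0
```

Emit:
arm_command:
  rows:
    - [[0.105,-0.0855,0],0]
    - [[0.105,-0.0855,0],0]
    - [[0.105,-0.0855,0],0]
    - [[0.105,-0.0855,0],0]
    - [[0.105,-0.0855,0],0]

```text
t: 1.8
eef_pos: [376.6, -309.7, 182.4]
tcp_rot: [3.141, -0.0, 0.312]
ft_force: [-0.1, -0.5, 0.4]
opening: 1.0
grip_force: 0.0
```

Emit:
arm_command:
  rows:
    - [[0.105,-0.0855,0],0]
    - [[0.105,-0.0855,0],0]
    - [[0.105,-0.0855,0],0]
    - [[0.105,-0.0855,0],0]
    - [[0.105,-0.0855,0],0]

```text
t: 2.3
eef_pos: [468.9, -167.7, 182.4]
tcp_rot: [3.141, -0.0, 0.312]
ft_force: [0.1, 0.3, -1.0]
opening: 0.999
grip_force: 0.0
```

```bash
cat > h.py <<'E'
from cell import state,viewer,env,models
import cv2,numpy as np
def toplane(c,uv,z):
    k=viewer.get_calibration(c) if isinstance(c,str) else c
    K=np.array(k["camera_matrix"],float);T=np.linalg.inv(np.array(k["world_to_cam"],float))
    uv=np.atleast_2d(uv).astype(float)
    r=np.c_[uv,np.ones(len(uv))]@np.linalg.inv(K).T; r[:,1:]*=-1
    w=r@T[:3,:3].T;o=T[:3,3];s=(z-o[2])/w[:,2]
    return (o+w*s[:,None])[:,:2]
def cam(c,name):
    k=viewer.get_calibration(c);p,d=viewer.read_camera(c);cv2.imwrite(f"pics/{name}.png",p[:,:,::-1]);return k,p,d
def mask(p,hlo,hhi,smin=120,vmin=50):
    h=cv2.cvtColor(p,cv2.COLOR_RGB2HSV);return ((h[:,:,0]>=hlo)&(h[:,:,0]<=hhi)&(h[:,:,1]>smin)&(h[:,:,2]>vmin))
E
python3 - <<'E'
from h import *
s=state();print(s["t"],s["eef_pos"],s["tcp_rot"])
k,p,d=cam("wrist","w1")
k2,p2,d2=cam("top","t1")
for l in("cup_blue","blue_mark"): print(l,[(np.round(r["position"]),round(r["confidence"],2)) for r in models.mark_of("wrist",l)[:2]])
E
```

```text
2.3 [ 468.85397502 -167.69815495  182.44661602] [ 3.14111274e+00 -3.38698898e-04  3.11789055e-01]
cup_blue [(array([ 470., -172.,   -2.]), 0.83)]
blue_mark [(array([ 460., -194.,   42.]), 0.63)]
```

View pics/w1.png

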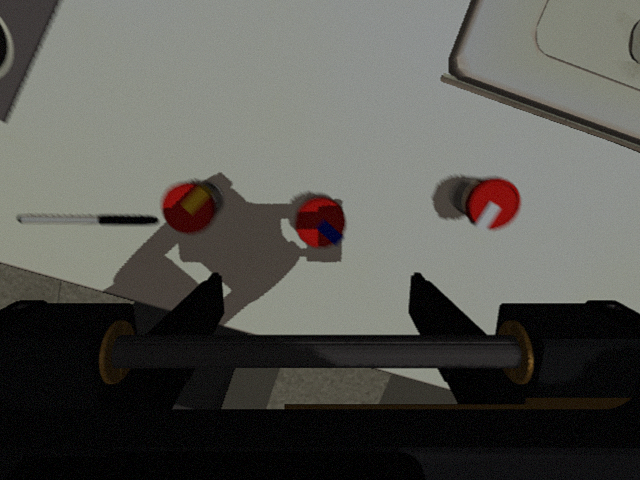

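The wrist view shows the blue-striped lid at about (320,222), its stripe running towards (337,238). I'll now fit the lid, the stripe, the pad and the scanner's axis.

```bash
python3 - <<'E'
from h import *
def lid(k,p,win):
    x0,x1,y0,y1=win;M=np.zeros(p.shape[:2],bool);M[y0:y1,x0:x1]=1
    b=mask(p,105,130,120,40)&M; r=(mask(p,0,8,150,60)|mask(p,172,180,150,60))&M
    pts=np.argwhere(b|r)[:,::-1]
    W=toplane(k,pts,66); (c,rad)=cv2.minEnclosingCircle(W.astype(np.float32))
    B=toplane(k,np.argwhere(b)[:,::-1],66)
    v=B.mean(0)-W.mean(0); vv=B.mean(0)-np.array(c)
    rect=cv2.minAreaRect(B.astype(np.float32))
    sv=np.linalg.svd(B-B.mean(0))[2][0]; sv*=np.sign(sv@v)
    print("c",c,rad,"mean",W.mean(0),len(B),"yaw",np.arctan2(v[1],v[0]),np.arctan2(vv[1],vv[0]),"svd",np.arctan2(sv[1],sv[0]),rect)
w=cv2.imread("pics/w1.png")[:,:,::-1]
lid(viewer.get_calibration("wrist"),w,(285,355,180,260))
k=viewer.get_calibration("top");t=cv2.imread("pics/top0.png")[:,:,::-1]
lid(k,t,(375,415,270,305))
# pad and plate
hsv=cv2.cvtColor(t,cv2.COLOR_RGB2HSV);g=cv2.cvtColor(t,cv2.COLOR_RGB2GRAY)
dk=np.zeros(g.shape,np.uint8);dk[242:283,186:228]=(g<60)[242:283,186:228]
W=toplane(k,np.argwhere(dk)[:,::-1],4);print("pad",W.mean(0),cv2.minEnclosingCircle(W.astype(np.float32)))
# plate mask: grey + dark in neighbourhood
m=np.zeros(g.shape,np.uint8);m[165:300,170:262]=(g<125)[165:300,170:262]
e=cv2.Canny(t,60,150);e2=np.zeros_like(e);e2[215:300,168:265]=e[215:300,168:265]
for l in cv2.HoughLinesP(e2,1,np.pi/360,18,minLineLength=30,maxLineGap=5)[:,0]:
    P=toplane(k,l.reshape(2,2),4);v=P[1]-P[0];a=np.arctan2(v[1],v[0]);a=(a+.32+np.pi/4)%(np.pi/2)-np.pi/4-.32
    print("line",l,np.round(P.ravel()),round(a,3))
cv2.imwrite("pics/pl.png",np.hstack([cv2.resize(t[150:310,160:270,::-1],None,fx=3,fy=3),cv2.cvtColor(cv2.resize(e2[150:310,160:270],None,fx=3,fy=3),cv2.COLOR_GRAY2BGR)]))
E
```

```text
c (473.0737609863281, -171.0862274169922) 23.393795013427734 mean [ 472.0734013  -168.62120215] 212 yaw -1.9232703237026962 -2.062656629499627 svd -2.00874241200156 ((467.0679931640625, -182.29730224609375), (20.990209579467773, 10.038965225219727), 64.25682067871094)
c (470.8221740722656, -172.49635314941406) 23.443113327026367 mean [ 471.36491235 -171.79880762] 73 yaw -1.9502091646542938 -1.9284752069218098 svd -2.006939233612495 ((466.56494140625, -183.00363159179688), (23.516122817993164, 9.888843536376953), 63.13269805908203)
pad [526.49506922 188.28397475] ((525.9569091796875, 192.55409240722656), 34.39360809326172)
line [174 280 196 216] [490. 250. 618. 212.] -0.285
line [174 281 211 293] [488. 250. 464. 176.] -0.312
line [222 295 249 216] [460. 155. 618. 106.] -0.301
line [198 217 234 228] [616. 208. 593. 135.] -0.3
line [173 279 184 248] [492. 252. 553. 233.] -0.295
```

Emit:
arm_command:
  rows:
    - [[0.005,0.0176,0.08],0]
    - [[0,0,0.16],0]
    - [[0,0,0.16],0]
    - [[0,0,0.16],0]
    - [[0,0,0.076],0]

```text
t: 3.0
eef_pos: [469.0, -173.3, 20.6]
tcp_rot: [-3.139, 0.002, 0.31]
ft_force: [0.2, -0.3, 1.1]
opening: 0.999
grip_force: 0.0
```

Emit:
arm_command:
  rows:
    - [[0,0,0],0]
    - [[0,0,0],0]
    - [[0,0,0],0]
    - [[0,0,0],0]
    - [[0,0,0],0]
  claw: 0.3

```text
t: 3.5
eef_pos: [471.1, -173.0, 24.2]
tcp_rot: [3.14, -0.001, 0.312]
ft_force: [0.2, 0.7, 0.1]
opening: 0.634
grip_force: 0.0
```

Emit:
arm_command:
  rows:
    - [[0,0,0],0]
    - [[0,0,0],0]
    - [[0,0,0],0]
    - [[0,0,0],0]
    - [[0,0,0],0]
  claw: 0.3

```text
t: 4.0
eef_pos: [470.9, -172.8, 23.5]
tcp_rot: [3.141, -0.0, 0.312]
ft_force: [-0.0, 1.1, 5.6]
opening: 0.475
grip_force: 30.0
```

Emit:
arm_command:
  rows:
    - [[0,0,-0.06],0]
    - [[0,0,-0.1],0]
    - [[0,0,-0.12],0]
    - [[0,0,-0.12],0]
    - [[0,0,-0.08],0]

```text
t: 4.5
eef_pos: [470.9, -172.8, 144.9]
tcp_rot: [3.141, -0.001, 0.312]
ft_force: [-0.7, -0.2, -1.8]
opening: 0.476
grip_force: 30.0
```

Emit:
arm_command:
  rows:
    - [[0.035,-0.07,0],0]
    - [[0.06,-0.12,0],0]
    - [[0.07,-0.14,0],0]
    - [[0.075,-0.15,0],0]
    - [[0.075,-0.15,0],0]

```text
t: 5.0
eef_pos: [497.2, 2.8, 143.1]
tcp_rot: [-3.142, 0.0, 0.311]
ft_force: [1.8, -0.5, -1.2]
opening: 0.473
grip_force: 30.0
```

Emit:
arm_command:
  rows:
    - [[0.075,-0.15,0],0]
    - [[0.075,-0.15,0],0]
    - [[0.07,-0.14,0],0]
    - [[0.07,-0.14,0],0]
    - [[0.048,-0.097,0],0]

```text
t: 5.5
eef_pos: [525.7, 190.7, 142.9]
tcp_rot: [-3.142, 0.0, 0.313]
ft_force: [-0.4, 0.2, -1.0]
opening: 0.474
grip_force: 30.0
```

Emit:
arm_command:
  rows:
    - [[0,0,0],-0.03]
    - [[0,0,0],-0.045]
    - [[0,0,0],-0.045]
    - [[0,0,0],-0.045]
    - [[0,0,0],-0.045]

```text
t: 6.0
eef_pos: [525.6, 188.4, 142.8]
tcp_rot: [-3.141, 0.001, 0.978]
ft_force: [0.0, -0.5, -1.1]
opening: 0.475
grip_force: 30.0
```

Emit:
arm_command:
  rows:
    - [[0,0,0],-0.045]
    - [[0,0,0],-0.045]
    - [[0,0,0],-0.045]
    - [[0,0,0],-0.045]
    - [[0,0,0],-0.045]

```text
t: 6.5
eef_pos: [525.6, 188.3, 142.8]
tcp_rot: [-3.141, 0.0, 1.684]
ft_force: [0.2, -0.3, -0.7]
opening: 0.479
grip_force: 30.0
```

Emit:
arm_command:
  rows:
    - [[0,0,0],-0.045]
    - [[0,0,0],-0.045]
    - [[0,0,0],-0.016]
    - [[0,0,0],0]
    - [[0,0,0],0]

```text
t: 7.0
eef_pos: [525.7, 188.3, 143.0]
tcp_rot: [-3.141, 0.0, 2.01]
ft_force: [0.6, -0.6, -1.2]
opening: 0.473
grip_force: 30.0
```

```bash
python3 - <<'E'
from h import *
s=state();print(s["t"],s["eef_pos"],s["tcp_rot"],s["joints"])
k,p,d=cam("wrist","w2")
cam("top","t2");cam("scene","s2")
E
```

```text
7.0 [525.73318512 188.32721787 143.02852504] [-3.14123550e+00  7.04932566e-06  2.00957286e+00] [ 2.25741026e-01  4.41395745e-01  1.76922537e+00 -1.02692906e-04
  9.31319126e-01 -2.12974208e-01]
```

View pics/w2.png

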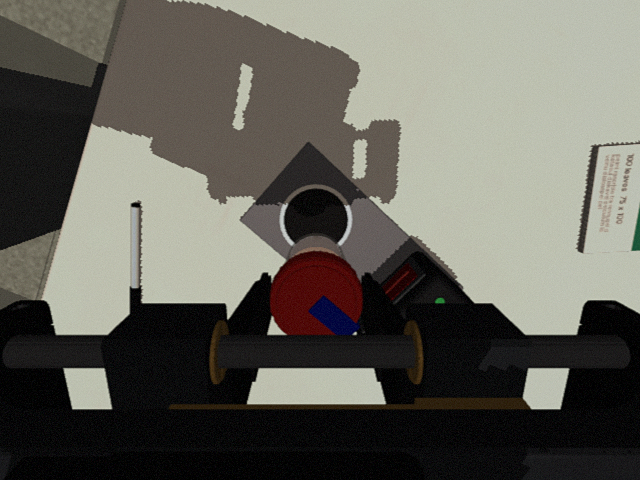

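The wrist view shows the gripped cup with its lid at about (316,296), its stripe running to (357,333), roughly parallel to the plate edge. The pad ring is at (315,218). Next I'll measure the remaining yaw and position errors.

```bash
python3 - <<'E'
from h import *
p=cv2.imread("pics/w2.png")[:,:,::-1];k=viewer.get_calibration("wrist")
b=mask(p,105,130,150,40);b[:260]=0;b[345:]=0;b[:,:290]=0;b[:,370:]=0
r=mask(p,0,8,150,50)|mask(p,172,180,150,50);r[:245]=0;r[345:]=0;r[:,:255]=0;r[:,372:]=0
H=185.5
B=toplane(k,np.argwhere(b)[:,::-1],H);rc=cv2.minAreaRect(B.astype(np.float32));sv=np.linalg.svd(B-B.mean(0))[2][0];sv*=np.sign(sv[0])
print("stripe",rc,np.arctan2(sv[1],sv[0]),len(B))
W=toplane(k,np.argwhere(b|r)[:,::-1],H);c,rad=cv2.minEnclosingCircle(W.astype(np.float32));v=B.mean(0)-c;print("lid",c,rad,np.arctan2(v[1],v[0]))
g=cv2.cvtColor(p,cv2.COLOR_RGB2GRAY)
# pad ring: bright pixels, upper part visible
e=cv2.Canny(p,50,130)
m=np.zeros(g.shape,bool);m[175:240,270:362]=1
dk=(g<50)&m
cnt=max(cv2.findContours(dk.astype(np.uint8),0,1)[0],key=cv2.contourArea)[:,0]
C=toplane(k,cnt,4);C=C[cnt[:,1]<232]
A=np.c_[2*C,np.ones(len(C))];s=np.linalg.lstsq(A,(C**2).sum(1),rcond=None)[0];print("pad",s[:2],np.sqrt(s[2]+s[:2]@s[:2]),len(C))
e[:140]=0;e[255:]=0;e[:,:236]=0;e[:,420:]=0
for l in cv2.HoughLinesP(e,1,np.pi/720,25,minLineLength=30,maxLineGap=6)[:,0]:
    P=toplane(k,l.reshape(2,2),4);v=P[1]-P[0];a=(np.arctan2(v[1],v[0])+.3+np.pi/4)%(np.pi/2)-np.pi/4-.3
    print("line",l,np.round(P.ravel(),1),round(a,3))
t=cv2.imread("pics/t2.png");
E
```

```text
stripe ((538.0763549804688, 184.8553009033203), (11.197656631469727, 24.389915466308594), 73.46048736572266) -0.2509836540410961 969
lid (527.05322265625, 191.09320068359375) 24.5772762298584 -0.5186835547828053
pad [526.25137385 188.71365697] 29.639529397420745 112
line [310 142 378 206] [491.2 251.7 574.6 225.9] -0.3
line [239 218 306 142] [459.1 158.7 487.9 250.1] -0.305
line [309 142 412 238] [490.3 251.3 619.4 212. ] -0.296
line [247 211 307 142] [463.5 168.3 488.7 250.5] -0.297
line [242 223 279 254] [463.6 155.4 508.5 141.7] -0.295
line [396 192 399 140] [583.7 244.9 563.4 287.6] 0.442
line [347 178 419 245] [536.  237.  629.2 208.7] -0.295
line [353 174 353 143] [539.4 242.6 526.9 267.5] 0.467
line [239 219 279 253] [459.5 157.8 508.1 142.7] -0.302
```

```bash
python3 - <<'E'
from h import *
p=cv2.imread("pics/w2.png")[:,:,::-1];k=viewer.get_calibration("wrist")
b=mask(p,105,130,150,40);b[:260]=0;b[345:]=0;b[:,:290]=0;b[:,370:]=0
B=toplane(k,np.argwhere(b)[:,::-1],185.5)
c0=np.array([526.3,188.7]);a=-.298;R=np.array([[np.cos(a),np.sin(a)],[-np.sin(a),np.cos(a)]])
L=(B-B.mean(0))@R.T
for lo in np.arange(-14,14,2):
    q=L[(L[:,0]>=lo)&(L[:,0]<lo+2)]
    if len(q): print(lo,len(q),np.round([q[:,1].min(),q[:,1].max()],1))
for f,n in((np.min,"lo"),(np.max,"hi")):
    xs=np.arange(-9,6,1.);ys=[f(L[abs(L[:,0]-x)<.7][:,1]) for x in xs];print(n,np.polyfit(xs,ys,1))
cv2.imwrite("pics/c2.png",cv2.resize(p[240:350,250:380,::-1],None,fx=5,fy=5,interpolation=2))
E
```

```text
-12 62 [-5.4  5.4]
-10 92 [-5.5  5.2]
-8 76 [-5.7  5. ]
-6 93 [-5.6  5.2]
-4 86 [-5.5  5.1]
-2 81 [-5.7  5.2]
0 85 [-5.5  5.1]
2 81 [-5.7  5.1]
4 82 [-5.5  5.1]
6 82 [-5.7  4.9]
8 67 [-4.7  5. ]
10 63 [-3.   5.6]
12 19 [-1.   4.8]
lo [ 1.64621832e-03 -5.57316016e+00]
hi [-0.01134797  5.07613578]
```

View pics/c2.png

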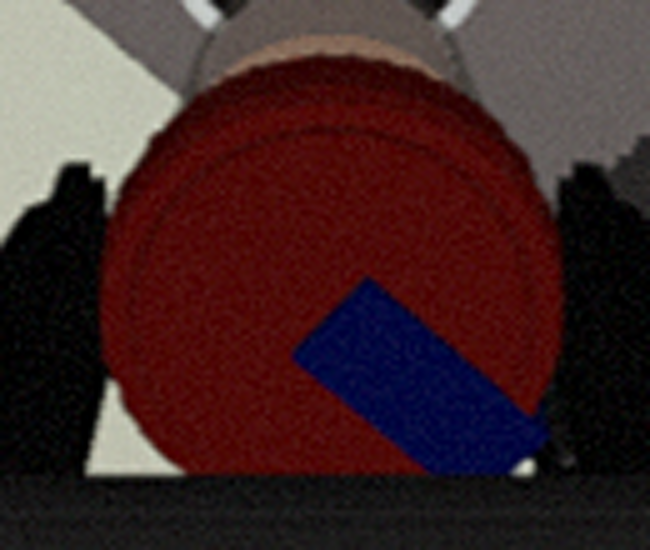

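The enlarged crop shows the stripe starting at the lid's centre at (330,315) and running along the plate axis. It is within 0.5° and about 1 mm of the target, so I'm lowering.

Emit:
arm_command:
  rows:
    - [[0,0,0.08],0]
    - [[0,0,0.12],0]
    - [[0,0,0.12],0]
    - [[0,0,0.08],0]
    - [[0,0,0.04],0]

```text
t: 7.65
eef_pos: [525.2, 188.2, 31.5]
tcp_rot: [-3.139, -0.0, 2.011]
ft_force: [0.6, 0.2, 0.0]
opening: 0.477
grip_force: 30.0
```

Emit:
arm_command:
  rows:
    - [[0,0,0.006],0]
    - [[0,0,0.006],0]
    - [[0,0,0.006],0]
    - [[0,0,0.003],0]
    - [[0,0,0],0]

```text
t: 8.15
eef_pos: [526.1, 188.4, 28.4]
tcp_rot: [3.141, 0.0, 2.011]
ft_force: [0.1, -0.1, -0.8]
opening: 0.474
grip_force: 30.0
```

Emit:
arm_command:
  rows:
    - [[0,0,0.002],0]
    - [[0,0,0.002],0]
    - [[0,0,0],0]
    - [[0,0,0],0]
    - [[0,0,0],0]

```text
t: 8.65
eef_pos: [526.0, 188.3, 27.5]
tcp_rot: [3.141, 0.0, 2.011]
ft_force: [-1.2, -0.7, 4.7]
opening: 0.476
grip_force: 30.0
```

Emit:
arm_command:
  rows:
    - [[0,0,0],0]
    - [[0,0,0],0]
    - [[0,0,0],0]
    - [[0,0,0],0]
    - [[0,0,0],0]
  claw: 0.85

```text
t: 9.15
eef_pos: [525.8, 188.3, 26.9]
tcp_rot: [-3.142, 0.0, 2.011]
ft_force: [0.5, -0.0, -0.1]
opening: 0.82
grip_force: 0.0
```

Emit:
arm_command:
  rows:
    - [[0,0,0],0]
    - [[0,0,0],0]
    - [[0,0,-0.02],0]
    - [[0,0,-0.06],0]
    - [[0,0,-0.1],0]

```text
t: 9.65
eef_pos: [525.2, 188.1, 71.7]
tcp_rot: [-3.139, -0.0, 2.011]
ft_force: [-0.1, -0.4, -0.8]
opening: 0.849
grip_force: 0.0
```

Emit:
arm_command:
  rows:
    - [[0,0,-0.12],0]
    - [[0,0,-0.14],0]
    - [[0,0,-0.12],0]
    - [[0,0,-0.06],0]
    - [[0,0,0],0]

```text
t: 10.15
eef_pos: [526.6, 188.6, 184.4]
tcp_rot: [3.137, 0.001, 2.011]
ft_force: [-0.9, -0.0, -2.0]
opening: 0.849
grip_force: 0.0
```

```bash
python3 - <<'E'
from h import *
k,p,d=cam("wrist","w3");print(state()["t"],state()["eef_pos"])
b=mask(p,105,130,150,40);b[:120]=0;b[330:]=0;b[:,:230]=0;b[:,400:]=0
B=toplane(k,np.argwhere(b)[:,::-1],70);print(cv2.minAreaRect(B.astype(np.float32)),len(B))
for l in("cup_blue","blue_mark"): print(l,[(np.round(r["position"]),round(r["confidence"],2)) for r in models.mark_of("wrist",l)[:2]])
p,d=viewer.read_camera("top")
for l in("cup_yellow","cup_white"): print(l,[(np.round(r["position"]),round(r["confidence"],2)) for r in models.mark_of("top",l)[:2]])
E
```

```text
10.2 [525.9994992  188.41724218 182.68670191]
((538.180908203125, 184.71368408203125), (11.112924575805664, 24.22637939453125), 72.75025177001953) 307
cup_blue [(array([530., 189.,   2.]), 0.83)]
blue_mark [(array([547., 184.,  46.]), 0.58)]
cup_yellow [(array([444., -57.,  -0.]), 0.67)]
cup_white [(array([608., 162.,  38.]), 0.61)]
```

View pics/w3.png

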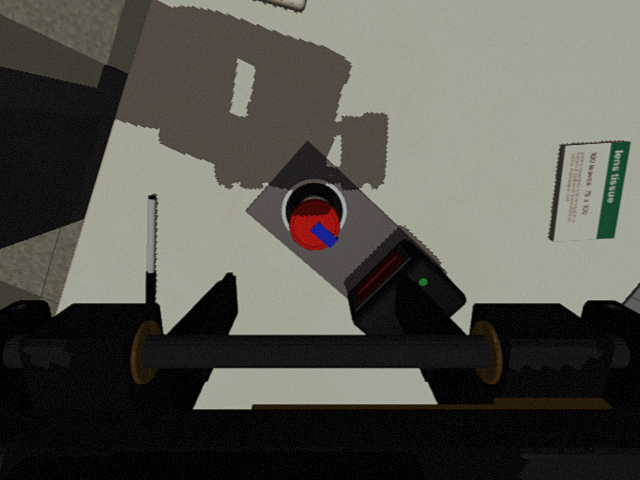

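The wrist view shows the cup upright on the pad, its lid at (315,226) and its stripe pointing along the plate axis at the red window. The measured yaw is −17.25° against the scanner's −17.1°, and the gripper is clear.

```bash
python3 -c "
from cell import env
print(env.job_done())"
```

```text
the job is handed in; nothing more can be done
None
```

The blue-striped cup stands upright on the scanner pad, about 1 mm from its centre, with its stripe within about 0.5° of square to the window; the gripper has let go and is clear, the yellow and white cups were not handled, and the job was handed in at about 10 s.

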